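# Square up the swivelling rail of a sampler deck with a set-up square

## Robot

A 6-joint arm with a two-finger parallel gripper is mounted at the origin on the work surface. World frame = base frame: x ahead of the robot, y to its left, z up, the work surface at z = 0. Lengths are in mm, angles in rad, forces in N, time in s.
With the tool pointing down it reaches from about 275 to 1000 mm from the base axis. Payload 8.4 kg.
Tool frame: the origin (TCP) lies midway between the tips of the shut fingers; the grasp point (between the pads) lies 19 mm behind it; z points along the fingers, y is the line along which they close (so a half turn about z gives the same grasp; the last joint's range is limited). The gripper opens to 85 mm and grips with 20 to 120 N. Pads are 22 mm wide; open, the fingers measure 114 mm over their backs; the gripper's body (76 mm by 85 mm) begins 54 mm behind the grasp point. The pads swing forward as they close: fully open they stand 13 mm farther back than shut.
Start: joints at [-1.147, 0.353, 1.633, -0, 1.155, -0.002], TCP at [258.155, -569.196, 231.281] pointing down, gripper open.
Joint ranges: [-2.63, 2.63], [-0.92, 2.1], [0.06, 2.66], [-1.3, 4.44], [0, 2.69], [-3.02, 3.02]. Speed limits (rad/s): [2.22, 2.22, 2.79, 3.14, 3.14, 3.14].

## Interface

Orientations are given as [roll, pitch, yaw] about the fixed x, y, z axes, in that order (R = Rz(yaw) Ry(pitch) Rx(roll)).
In Python, from rig import r, imaging gives the robot as it stands. The module is installed in compiled form; this text tells all that it offers.
- The arm moves only by the tool arm_command, never from a script. Its argument "deltas" is a list of rows, each an object of numbers: "hand": the finger opening in mm, from 0 to 85.4; "tx", "ty", "tz": the shift along the tool's x, y, z in mm; "wx", "wy", "wz": the turn, a rotation vector about the tool's x, y, z in rad. A call has 1 to 8 rows; each row shifts and turns the commanded pose from where the row before left it, along the tool's axes as they then stand; what a row does not reach is not made up. A row lasts 1/8 s, in which the tool goes at most 62.5 mm and 10.7 degrees, less where a joint would pass 70% of its speed; a pose out of reach is approached as far as the arm can. A call with a gripper value outside its range is refused whole. The fingers move at their own pace and stop on an object; "squeeze" is the grip in N (left out, the last holds). Time passes only in rows, so rows that do not move let the fingers close. It gives the time, the measured TCP pose, the force, the opening and the grip force at its end, in the units of the state.
- r.sense(): the state, without advancing time (a new reading comes with each control period).
- imaging.grab_frame(name): name is "scene" or "top"; returns a dict with "image" (480x640x3 uint8, red, green, blue), "mtx" (3x3 intrinsics, pixels), "D" ([k1, k2, p1, p2, k3] as OpenCV has them; the pictures are not rectified), "world_to_cam" (4x4, takes a point from world to camera coordinates). Camera axes: x right, y up, looking along -z (the intrinsics and any distortion apply to the point x, -y, -z); pixel columns grow to the right and rows downward; lengths in mm; the calibration is good to about 2 mm. A picture is of the moment at which its call begins. There is no depth.
- r.sign_off(): hands the job in; it is judged then, once.
The state is a dict: "clock": time; "qpos": joint angles; "qvel": joint speeds; "joint_efforts": joint torques, N m; "eef_pos": TCP position; "tcp_rot": TCP orientation; "contact_force": force on the tool from outside, world axes, zero at the start; "wrist_torque": the same for the moment, N m; "opening": opening from 0.0 (shut) to 1.0 (fully open); "grasp_force": force on a finger pad.
Only numpy, scipy, OpenCV 4.12 (cv2) and the standard library are available. Lean on these libraries where they do the work, as an engineer would, in place of code of your own. Each camera call takes 0.05 s, during which the arm holds its last target. There are 200 camera calls.

## Task

The swivelling rail on the aluminium sampler deck has drifted inwards. Pick up the steel L-shaped square by its grip, lay it flat on the deck and press it into the inside corner, so that the rail is pushed open until one leg lies flush against the fixed rail and the other flush against the swivelling rail; touch the swivelling rail only with the square. Finish while still gripping the square and pressing it lightly into the corner against both rails, and leave the other things where they are.

Things in the scene. Friction and masses are not known exactly. Their poses are not given: they have to be found in the camera images.
- square: loose steel L-square, 10 mm thick, 0.35-0.65 kg. Origin on the underside below the grip's centre, z up. Legs 28 mm wide: the long one along x (150 mm, outer edge at y=+50 mm), the short one along y (120 mm, outer edge at x=+50 mm), a web in the bend; smooth, slides easily on deck and rails (friction 0.15). Grey upright grip block: 44 mm along x, 24 mm along y (pinch across y), from 10 to 55 mm above the underside.
- square_corner (a point): the outer corner of the square's L, on its underside, at (+50, +50) mm of its frame; the long leg runs from here to -x, the short leg to -y.
- deck: aluminium plate 260 x 220 x 8 mm fixed to the bench, origin under its centre, z up. On it two steel rails, 22 mm wide, 18 mm high (tops 26 mm above the bench), make an inside corner at (+90, +70) mm of its frame. The seated square has the deck's yaw (x along x) and its underside is 8 mm above the bench.
- deck_corner (a point): the inside corner between the rails on the deck's top face, when the swivelling rail is square.
- fixed_rail: rail screwed to the deck, along the deck's x: its inner face looks to the deck's -y at deck y = +70 mm, and runs 230 mm from the corner towards -x. Origin at the inside corner.
- swing_rail: swivelling rail, black knob on its free end (18 wide, top 38 mm above the bench). Square: axes as the deck's, 160 mm long from the corner to deck -y, inner face at deck x=+90 mm. Origin on the pivot, at deck (+101,+59) mm, 8 mm up. At the start its yaw is 0.08-0.16 rad less than the deck's (free end inwards, to deck -x). No spring; friction 0.25 N m. Swings 0.1 rad past square.
- straight_bar: bystander: straight flat steel bar 150 x 30 x 10 mm with the same kind of grey upright grip as the square; no second leg. Origin under its centre.
- solvent_bottle: bystander: clear glass bottle, 84 mm across, 170 mm high, origin under its centre.
- screwdriver: bystander: screwdriver 190 mm long, lying.
- vial_rack: bystander: white rack 90 x 130 x 28 mm with small vials (46 mm high in all), origin under its centre.
- beaker: bystander: glass beaker 72 mm across, 90 mm high, origin under its centre.
- mouse: bystander: round grey computer mouse, 60 mm across, 34 mm high.
- small_jar: bystander: brown glass jar 48 mm across, 70 mm high.
- notebook: bystander: pad of paper 150 x 200 x 12 mm, lying flat.

How it is judged:
By the outcome, as a careful person would: the job done as asked, in the order asked, and still so for the second after the job is handed in, while the arm keeps its last pose, push and grip.
It also fails if it takes over 54 s, if anything falls off the work surface, if the arm or the gripper's body presses on something with over 40 N, if the wrist force passes 120 N, or if a joint passes its speed limit or range.

## Working session

There is one attempt and no reset: what is moved stays moved. The work goes in short steps, Python scripts to look and compute and a tool call to move; the robot and the scene stay as the last step left them, time stands still between calls to the robot, and variables do not carry over. Pictures are saved under pics/ and viewed, at most 10 in all, crops included, and the job is handed in when it is done.

Besides the shell and the picture viewer there is one more tool, called after ">>>" as name([rows], argument=value, ...), one row to a line, values as JSON. arm_command: Moves the arm, as the interface text tells. Its arguments: {"type":"object","properties":{"deltas":{"type":"array"},"squeeze":{"type":"number"}},"required":["deltas"]}

```bash
mkdir -p pics; cat > h.py <<'E'
import numpy as np, cv2
from rig import r, imaging
def grab(n,f):
    d=imaging.grab_frame(n); cv2.imwrite('pics/'+f,cv2.cvtColor(d['image'],cv2.COLOR_RGB2BGR)); np.savez('pics/'+f[:-4]+'.npz',**{k:np.array(v) for k,v in d.items()}); return d
def load(f): return dict(np.load('pics/'+f+'.npz'))
def ray(d,uv,z):
    uv=np.array(uv,float).reshape(-1,1,2)
    n=cv2.undistortPoints(uv,d['mtx'],np.array(d['D'],float)).reshape(-1,2)
    c=np.c_[n[:,0],-n[:,1],-np.ones(len(n))]
    T=d['world_to_cam']; R=T[:3,:3]; o=-R.T@T[:3,3]; w=c@R
    return o+w*((z-o[2])/w[:,2])[:,None]
def proj(d,P):
    P=np.array(P,float).reshape(-1,3); T=d['world_to_cam']; c=P@T[:3,:3].T+T[:3,3]
    c=c*[1,-1,-1]
    return cv2.projectPoints(c,np.zeros(3),np.zeros(3),d['mtx'],np.array(d['D'],float))[0].reshape(-1,2)
E
python3 - <<'E'
from h import *
for n in('top','scene'):
    d=grab(n,n+'0.png'); T=d['world_to_cam']; print(n,(-T[:3,:3].T@T[:3,3]).round(),d['mtx'][0][0])
print(r.sense())
E
```

```text
top [ 451.  -20. 1381.] 538.0565786700415
scene [1414. -557. 1070.] 552.7198768226269
{'clock': 0.1, 'qpos': array([-1.14741571e+00,  3.53579756e-01,  1.63405737e+00, -2.63138337e-05,
        1.15522843e+00, -2.41164432e-03]), 'qvel': array([-4.44915039e-04, -2.00555128e-03, -8.63272229e-06,  1.08012549e-03,
       -1.46029928e-03, -2.13131576e-03]), 'joint_efforts': array([ 1.25537554e-03, -6.06356692e+01, -3.42820323e+01,  1.97624622e-04,
        3.93130467e-03, -1.41607072e-05]), 'eef_pos': array([ 257.95831788, -568.80391887,  230.63724906]), 'tcp_rot': array([-3.14031969e+00,  2.09907826e-05,  4.25802913e-01]), 'contact_force': array([ 0.21738417, -0.24964137, -0.6546859 ]), 'wrist_torque': array([-0.02362838,  0.0626367 ,  0.01618118]), 'grasp_force': 0.0, 'opening': 0.997197083980902}
```

View pics/top0.png

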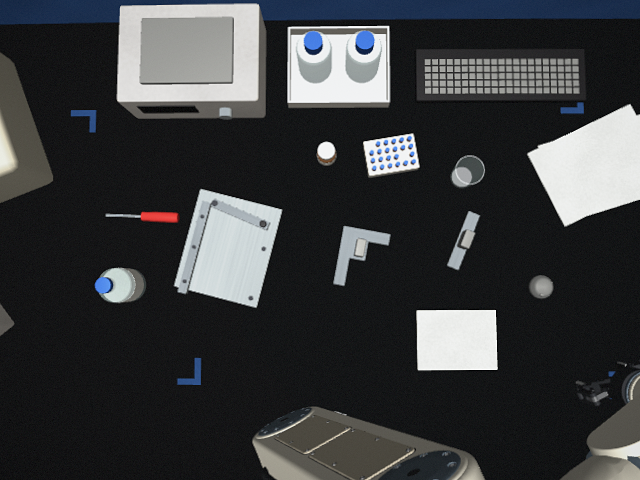

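View pics/scene0.png

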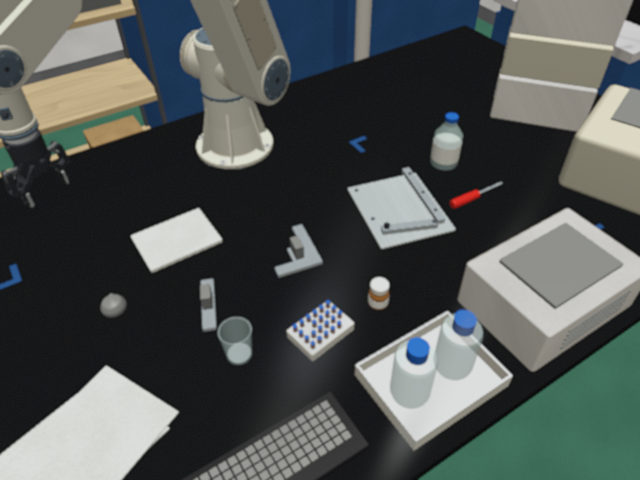

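The top view shows the square with its outer corner at about (344,227), the long leg down to (335,285) and the short leg to (390,238). The deck's inside corner is near (215,207), with the fixed rail down to (182,292) and the swing rail to the knob at (263,224). The scene view shows the same layout with no obstacles between them.

```bash
python3 - <<'E'
import cv2
a=cv2.imread('pics/top0.png')
c=cv2.resize(a[182:312,165:295],None,fx=4.6,fy=4.6,interpolation=cv2.INTER_CUBIC)
cv2.imwrite('pics/deckc.png',c)
c=cv2.resize(a[215:295,320:400],None,fx=7,fy=7,interpolation=cv2.INTER_CUBIC)
cv2.imwrite('pics/sqc.png',c)
E
```

```text
(no output)
```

View pics/deckc.png

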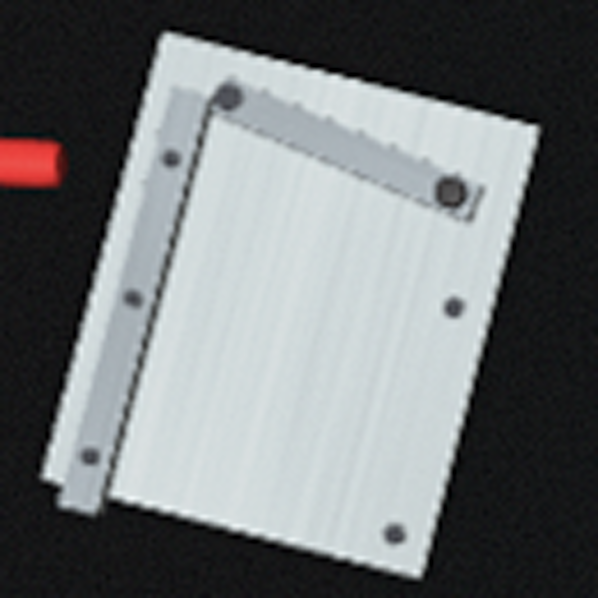

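View pics/sqc.png

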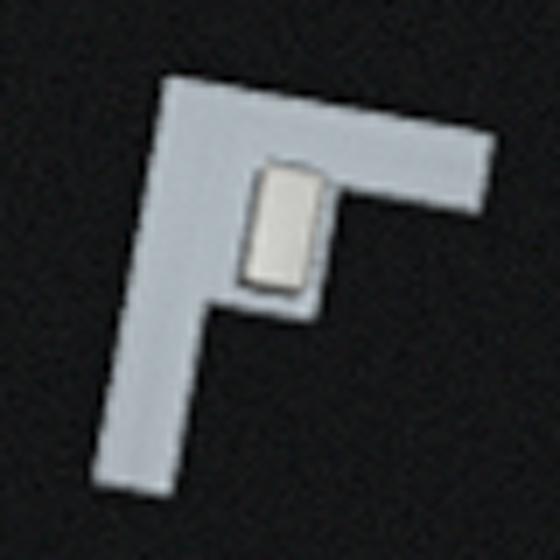

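```bash
cat >> h.py <<'E'
def fit(M,W):
    M=np.array(M,float);W=np.array(W)[:,:2]; m=M.mean(0);w=W.mean(0);A=M-m;B=W-w
    th=np.arctan2((A[:,0]*B[:,1]-A[:,1]*B[:,0]).sum(),(A*B).sum())
    R=np.array([[np.cos(th),-np.sin(th)],[np.sin(th),np.cos(th)]]); t=w-R@m
    return t,th,(W-(M@R.T+t))
E
python3 - <<'E'
from h import *
d=load('top0')
def crop(p,f,o): return (np.array(p,float)+.5)/f-.5+o
D=crop([[160,33],[540,127],[422,578],[42,478]],4.6,[165,182])
t,th,e=fit([[130,110],[130,-110],[-130,-110],[-130,110]],ray(d,D,8)); print('deck',t,th,e.round(1).tolist())
R=np.array([[np.cos(th),-np.sin(th)],[np.sin(th),np.cos(th)]])
tops=ray(d,crop([[100,515],[60,505],[213,105],[135,390],[229,97],[450,192]],4.6,[165,182]),26)
print('rail pts in deck',((tops[:,:2]-t)@R).round(1).tolist())
S=crop([[165,76],[93,485],[175,497],[496,135],[482,214]],7,[320,215])
ts,ths,e=fit([[50,50],[-100,50],[-100,22],[50,-70],[22,-70]],ray(d,S,10)); print('sq',ts,ths,e.round(1).tolist())
G=crop([[262,163],[328,171],[306,290],[243,282]],7,[320,215])
print('grip c',ray(d,G,55).mean(0))
print('target square origin', t+R@[40,20])
s=r.sense();print(s['eef_pos'],s['tcp_rot'])
E
```

```text
deck [542.71335063 252.80529907] -0.2477591675348577 [[-0.7, 1.0], [-0.6, -0.5], [0.2, -0.2], [1.1, -0.3]]
rail pts in deck [[-139.1, 68.3], [-139.3, 91.2], [95.3, 66.4], [-68.0, 67.4], [101.8, 58.9], [80.5, -73.8]]
sq [539.81921488 -85.21990752] -0.1780211252542713 [[1.0, 1.5], [-0.6, 1.2], [0.0, -1.0], [0.5, -1.0], [-0.8, -0.7]]
grip c [540.6816644  -84.73785634  55.        ]
target square origin [586.3965692  262.38529988]
[ 257.95831788 -568.80391887  230.63724906] [-3.14031969e+00  2.09907826e-05  4.25802913e-01]
```

>>> arm_command([
  {"tx": 35, "ty": -25, "hand": 65},
  {"tx": 35, "ty": -25},
  {"tx": 35, "ty": -25},
  {"tx": 35, "ty": -25},
  {"tx": 35, "ty": -25},
  {"tx": 35, "ty": -25},
  {"tx": 35, "ty": -25},
  {"tx": 35, "ty": -25},
])

```text
schema error: expected keys hand, tx, ty, tz, wx, wy, wz
```

>>> arm_command([
  {"tx": 35, "ty": -25},
  {"tx": 35, "ty": -25},
  {"tx": 35, "ty": -25},
  {"tx": 35, "ty": -25},
  {"tx": 35, "ty": -25},
  {"wz": 0.15},
  {"wz": 0.15},
  {"wz": 0.15},
])

```text
schema error: expected keys hand, tx, ty, tz, wx, wy, wz
```

>>> arm_command([
  {"wz": 0.154},
  {"tz": 30},
  {"tz": 30},
  {"tz": 30},
  {"tz": 0},
  {"tz": 0},
])

```text
schema error: expected keys hand, tx, ty, tz, wx, wy, wz
```

All seven keys are needed in every row.

>>> arm_command([
  {"hand": 65, "tx": 35, "ty": -25, "tz": 0, "wx": 0, "wy": 0, "wz": 0},
  {"hand": 65, "tx": 35, "ty": -25, "tz": 0, "wx": 0, "wy": 0, "wz": 0},
  {"hand": 65, "tx": 35, "ty": -25, "tz": 0, "wx": 0, "wy": 0, "wz": 0},
  {"hand": 65, "tx": 35, "ty": -25, "tz": 0, "wx": 0, "wy": 0, "wz": 0},
  {"hand": 65, "tx": 35, "ty": -25, "tz": 0, "wx": 0, "wy": 0, "wz": 0},
  {"hand": 65, "tx": 35, "ty": -25, "tz": 0, "wx": 0, "wy": 0, "wz": 0},
  {"hand": 65, "tx": 35, "ty": -25, "tz": 0, "wx": 0, "wy": 0, "wz": 0},
  {"hand": 65, "tx": 35, "ty": -25, "tz": 0, "wx": 0, "wy": 0, "wz": 0},
])

```text
clock: 1.1
eef_pos: [430.9, -270.0, 231.1]
tcp_rot: [-3.141, 0.0, 0.426]
contact_force: [0.3, 0.1, -0.1]
opening: 0.761
grasp_force: 0.0
```

>>> arm_command([
  {"hand": 65, "tx": 35, "ty": -25, "tz": 0, "wx": 0, "wy": 0, "wz": 0},
  {"hand": 65, "tx": 35, "ty": -25, "tz": 0, "wx": 0, "wy": 0, "wz": 0},
  {"hand": 65, "tx": 35, "ty": -25, "tz": 0, "wx": 0, "wy": 0, "wz": 0},
  {"hand": 65, "tx": 35, "ty": -25, "tz": 0, "wx": 0, "wy": 0, "wz": 0},
  {"hand": 65, "tx": 35, "ty": -25, "tz": 0, "wx": 0, "wy": 0, "wz": 0},
  {"hand": 65, "tx": 0, "ty": 0, "tz": 0, "wx": 0, "wy": 0, "wz": 0.15},
  {"hand": 65, "tx": 0, "ty": 0, "tz": 0, "wx": 0, "wy": 0, "wz": 0.15},
  {"hand": 65, "tx": 0, "ty": 0, "tz": 0, "wx": 0, "wy": 0, "wz": 0.15},
])

```text
clock: 2.1
eef_pos: [538.1, -85.0, 230.9]
tcp_rot: [-3.141, 0.001, -0.029]
contact_force: [0.4, -0.0, 0.4]
opening: 0.763
grasp_force: 0.0
```

>>> arm_command([
  {"hand": 65, "tx": 0, "ty": 0, "tz": 0, "wx": 0, "wy": 0, "wz": 0.154},
  {"hand": 65, "tx": 0, "ty": 0, "tz": 30, "wx": 0, "wy": 0, "wz": 0},
  {"hand": 65, "tx": 0, "ty": 0, "tz": 30, "wx": 0, "wy": 0, "wz": 0},
  {"hand": 65, "tx": 0, "ty": 0, "tz": 30, "wx": 0, "wy": 0, "wz": 0},
  {"hand": 65, "tx": 0, "ty": 0, "tz": 0, "wx": 0, "wy": 0, "wz": 0},
  {"hand": 65, "tx": 0, "ty": 0, "tz": 0, "wx": 0, "wy": 0, "wz": 0},
])

```text
clock: 2.85
eef_pos: [538.7, -85.4, 142.1]
tcp_rot: [3.142, -0.001, -0.178]
contact_force: [0.3, 0.6, 1.0]
opening: 0.765
grasp_force: 0.0
```

>>> arm_command([
  {"hand": 65, "tx": 1.4, "ty": 0, "tz": 30, "wx": 0, "wy": 0, "wz": 0},
  {"hand": 65, "tx": 0, "ty": 0, "tz": 30, "wx": 0, "wy": 0, "wz": 0},
  {"hand": 65, "tx": 0, "ty": 0, "tz": 25, "wx": 0, "wy": 0, "wz": 0},
  {"hand": 65, "tx": 0, "ty": 0, "tz": 15, "wx": 0, "wy": 0, "wz": 0},
  {"hand": 65, "tx": 0, "ty": 0, "tz": 15, "wx": 0, "wy": 0, "wz": 0},
  {"hand": 65, "tx": 0, "ty": 0, "tz": 7, "wx": 0, "wy": 0, "wz": 0},
  {"hand": 65, "tx": 0, "ty": 0, "tz": 0, "wx": 0, "wy": 0, "wz": 0},
  {"hand": 65, "tx": 0, "ty": 0, "tz": 0, "wx": 0, "wy": 0, "wz": 0},
])

```text
clock: 3.85
eef_pos: [540.1, -85.6, 19.8]
tcp_rot: [-3.142, -0.001, -0.178]
contact_force: [0.7, -0.2, 0.4]
opening: 0.758
grasp_force: 0.0
```

>>> arm_command([
  {"hand": 15, "tx": 0, "ty": 0, "tz": 0, "wx": 0, "wy": 0, "wz": 0},
  {"hand": 15, "tx": 0, "ty": 0, "tz": 0, "wx": 0, "wy": 0, "wz": 0},
  {"hand": 15, "tx": 0, "ty": 0, "tz": 0, "wx": 0, "wy": 0, "wz": 0},
  {"hand": 15, "tx": 0, "ty": 0, "tz": 0, "wx": 0, "wy": 0, "wz": 0},
  {"hand": 15, "tx": 0, "ty": 0, "tz": 0, "wx": 0, "wy": 0, "wz": 0},
  {"hand": 15, "tx": 0, "ty": 0, "tz": 0, "wx": 0, "wy": 0, "wz": 0},
  {"hand": 15, "tx": 0, "ty": 0, "tz": 0, "wx": 0, "wy": 0, "wz": 0},
  {"hand": 15, "tx": 0, "ty": 0, "tz": 0, "wx": 0, "wy": 0, "wz": 0},
], squeeze=70)

```text
clock: 4.85
eef_pos: [540.1, -85.6, 19.8]
tcp_rot: [-3.142, -0.001, -0.178]
contact_force: [-0.2, 1.0, 5.5]
opening: 0.272
grasp_force: 69.7
```

>>> arm_command([
  {"hand": 15, "tx": 0, "ty": 0, "tz": -10, "wx": 0, "wy": 0, "wz": 0},
  {"hand": 15, "tx": 0, "ty": 0, "tz": -20, "wx": 0, "wy": 0, "wz": 0},
  {"hand": 15, "tx": 0, "ty": 0, "tz": -20, "wx": 0, "wy": 0, "wz": 0},
  {"hand": 15, "tx": 0, "ty": 0, "tz": -20, "wx": 0, "wy": 0, "wz": 0},
  {"hand": 15, "tx": -2, "ty": -13, "tz": 0, "wx": 0, "wy": 0, "wz": 0},
  {"hand": 15, "tx": -4, "ty": -25, "tz": 0, "wx": 0, "wy": 0, "wz": 0},
  {"hand": 15, "tx": -4, "ty": -25, "tz": 0, "wx": 0, "wy": 0, "wz": 0},
  {"hand": 15, "tx": -4, "ty": -25, "tz": 0, "wx": 0, "wy": 0, "wz": 0},
])

```text
clock: 5.85
eef_pos: [540.5, 5.1, 88.2]
tcp_rot: [3.141, 0.002, -0.178]
contact_force: [0.5, -0.6, -3.4]
opening: 0.269
grasp_force: 69.0
```

>>> arm_command([
  {"hand": 15, "tx": -5, "ty": -35, "tz": 0, "wx": 0, "wy": 0, "wz": 0},
  {"hand": 15, "tx": -5, "ty": -35, "tz": 0, "wx": 0, "wy": 0, "wz": 0},
  {"hand": 15, "tx": -5, "ty": -35, "tz": 0, "wx": 0, "wy": 0, "wz": 0},
  {"hand": 15, "tx": -5, "ty": -35, "tz": 0, "wx": 0, "wy": 0, "wz": 0},
  {"hand": 15, "tx": -5, "ty": -35, "tz": 0, "wx": 0, "wy": 0, "wz": 0},
  {"hand": 15, "tx": -5, "ty": -35, "tz": 0, "wx": 0, "wy": 0, "wz": 0},
  {"hand": 15, "tx": -5, "ty": -25, "tz": 0, "wx": 0, "wy": 0, "wz": 0},
  {"hand": 15, "tx": -3, "ty": -15, "tz": 0, "wx": 0, "wy": 0, "wz": 0.04},
])

```text
clock: 6.85
eef_pos: [547.0, 258.1, 88.0]
tcp_rot: [3.141, 0.002, -0.218]
contact_force: [0.2, -0.9, -3.6]
opening: 0.27
grasp_force: 69.1
```

>>> arm_command([
  {"hand": 15, "tx": 0, "ty": 0, "tz": 0, "wx": 0, "wy": 0, "wz": 0.04},
  {"hand": 15, "tx": 0, "ty": 0, "tz": 0, "wx": 0, "wy": 0, "wz": 0},
  {"hand": 15, "tx": 0, "ty": 0, "tz": 0, "wx": 0, "wy": 0, "wz": 0},
])

```text
clock: 7.22
eef_pos: [547.7, 256.3, 88.6]
tcp_rot: [3.141, 0.001, -0.257]
contact_force: [-0.2, -0.8, -3.8]
opening: 0.271
grasp_force: 69.2
```

```bash
python3 - <<'E'
from h import *
d=grab('top','top1.png'); a=d['image'][:,:,::-1]
cv2.imwrite('pics/top1c.png',cv2.resize(a[170:330,150:330],None,fx=4,fy=3.75*4/3.75,interpolation=cv2.INTER_CUBIC)[:600])
d=grab('scene','sc1.png'); a=d['image'][:,:,::-1]
cv2.imwrite('pics/sc1c.png',cv2.resize(a[110:260,330:480],None,fx=4,fy=4,interpolation=cv2.INTER_CUBIC))
s=r.sense();print(s['eef_pos'],s['tcp_rot'],s['contact_force'],s['wrist_torque'])
E
```

```text
[548.11000457 256.18869704  88.98028939] [ 3.14127714e+00  4.26396972e-04 -2.57921036e-01] [-0.50307991  0.46190989 -4.30012753] [-0.0512663   0.04185895 -0.01579839]
```

View pics/sc1c.png

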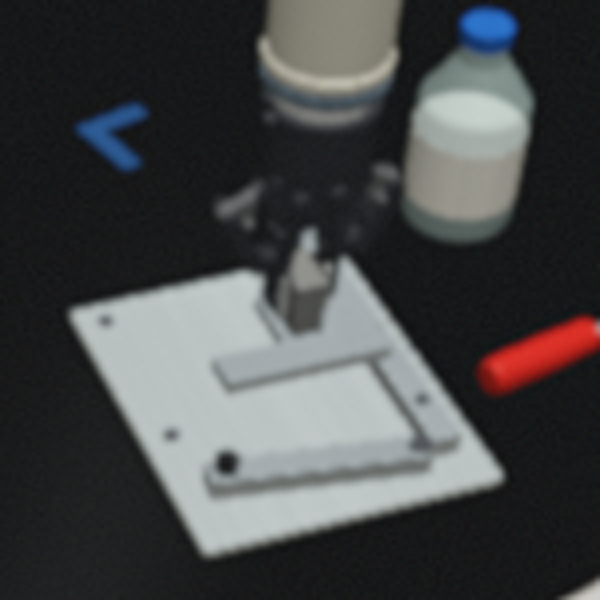

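View pics/top1c.png

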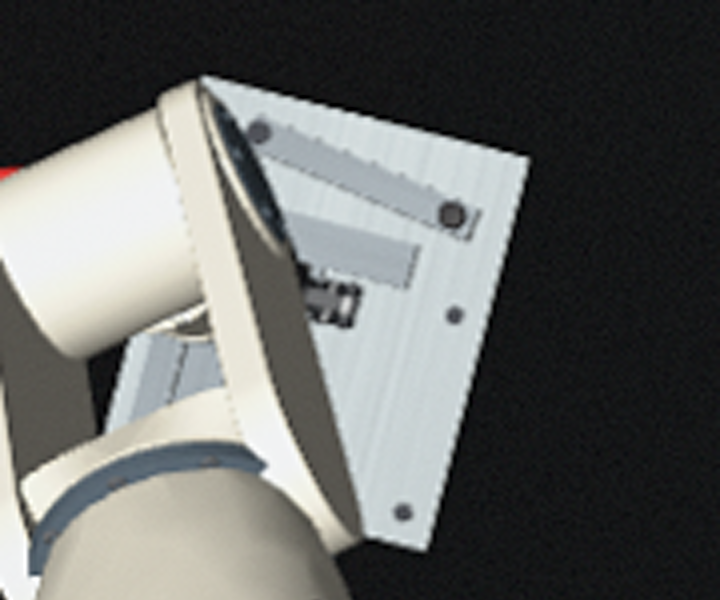

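The scene view shows the square held level, with its short leg (215-380, 360) in front of the swing rail. The top view shows its short leg (350,250) clear of the swing rail at (350,185). Next I lower it.

>>> arm_command([
  {"hand": 15, "tx": 0, "ty": 0, "tz": 20, "wx": 0, "wy": 0, "wz": 0},
  {"hand": 15, "tx": 0, "ty": 0, "tz": 18, "wx": 0, "wy": 0, "wz": 0},
  {"hand": 15, "tx": 0, "ty": 0, "tz": 12, "wx": 0, "wy": 0, "wz": 0},
  {"hand": 15, "tx": 0, "ty": 0, "tz": 6, "wx": 0, "wy": 0, "wz": 0},
  {"hand": 15, "tx": 0, "ty": 0, "tz": 3, "wx": 0, "wy": 0, "wz": 0},
  {"hand": 15, "tx": 0, "ty": 0, "tz": 1, "wx": 0, "wy": 0, "wz": 0},
  {"hand": 15, "tx": 0, "ty": 0, "tz": 0, "wx": 0, "wy": 0, "wz": 0},
])

```text
clock: 8.2
eef_pos: [548.7, 256.5, 29.7]
tcp_rot: [-3.141, -0.001, -0.258]
contact_force: [-0.7, -0.2, -4.1]
opening: 0.275
grasp_force: 69.2
```

>>> arm_command([
  {"hand": 15, "tx": 0, "ty": 0, "tz": 0.5, "wx": 0, "wy": 0, "wz": 0},
  {"hand": 15, "tx": 0, "ty": 0, "tz": 0.5, "wx": 0, "wy": 0, "wz": 0},
  {"hand": 15, "tx": 0, "ty": 0, "tz": 0, "wx": 0, "wy": 0, "wz": 0},
])

```text
clock: 8.57
eef_pos: [548.4, 256.3, 28.3]
tcp_rot: [-3.142, -0.0, -0.258]
contact_force: [-0.1, -0.1, -4.3]
opening: 0.268
grasp_force: 69.2
```

>>> arm_command([
  {"hand": 15, "tx": 0, "ty": 0, "tz": 0.5, "wx": 0, "wy": 0, "wz": 0},
  {"hand": 15, "tx": 0, "ty": 0, "tz": 0.3, "wx": 0, "wy": 0, "wz": 0},
  {"hand": 15, "tx": 0, "ty": 0, "tz": 0, "wx": 0, "wy": 0, "wz": 0},
])

```text
clock: 8.95
eef_pos: [548.6, 256.5, 27.8]
tcp_rot: [-3.141, -0.0, -0.258]
contact_force: [-1.0, -0.1, 1.7]
opening: 0.274
grasp_force: 69.8
```

>>> arm_command([
  {"hand": 15, "tx": 0, "ty": 0, "tz": 0.3, "wx": 0, "wy": 0, "wz": 0},
  {"hand": 15, "tx": 0, "ty": 0, "tz": 0, "wx": 0, "wy": 0, "wz": 0},
])

```text
clock: 9.2
eef_pos: [548.8, 256.5, 27.8]
tcp_rot: [-3.141, -0.001, -0.258]
contact_force: [-1.7, -0.6, 5.2]
opening: 0.269
grasp_force: 70.5
```

>>> arm_command([
  {"hand": 15, "tx": 0, "ty": -3, "tz": 0, "wx": 0, "wy": 0, "wz": 0},
  {"hand": 15, "tx": 0, "ty": -3, "tz": 0, "wx": 0, "wy": 0, "wz": 0},
  {"hand": 15, "tx": 0, "ty": -3, "tz": 0, "wx": 0, "wy": 0, "wz": 0},
  {"hand": 15, "tx": 0, "ty": -2, "tz": 0, "wx": 0, "wy": 0, "wz": 0},
  {"hand": 15, "tx": 0, "ty": 0, "tz": 0, "wx": 0, "wy": 0, "wz": 0},
])

```text
clock: 9.82
eef_pos: [551.9, 267.5, 27.8]
tcp_rot: [-3.141, -0.001, -0.258]
contact_force: [-1.1, 0.8, 5.0]
opening: 0.273
grasp_force: 70.4
```

>>> arm_command([
  {"hand": 15, "tx": 0, "ty": -0.7, "tz": 0, "wx": 0, "wy": 0, "wz": 0},
  {"hand": 15, "tx": 0, "ty": -0.7, "tz": 0, "wx": 0, "wy": 0, "wz": 0},
  {"hand": 15, "tx": 0, "ty": 0, "tz": 0, "wx": 0, "wy": 0, "wz": 0},
])

```text
clock: 10.2
eef_pos: [552.2, 268.6, 27.8]
tcp_rot: [-3.141, -0.001, -0.258]
contact_force: [-0.2, -0.6, 4.7]
opening: 0.273
grasp_force: 70.6
```

>>> arm_command([
  {"hand": 15, "tx": 0, "ty": -0.5, "tz": 0, "wx": 0, "wy": 0, "wz": 0},
  {"hand": 15, "tx": 0, "ty": -0.5, "tz": 0, "wx": 0, "wy": 0, "wz": 0},
  {"hand": 15, "tx": 0, "ty": 0, "tz": 0, "wx": 0, "wy": 0, "wz": 0},
])

```text
clock: 10.58
eef_pos: [552.5, 269.6, 27.8]
tcp_rot: [-3.141, -0.001, -0.258]
contact_force: [-0.9, -1.0, 5.8]
opening: 0.269
grasp_force: 70.6
```

>>> arm_command([
  {"hand": 15, "tx": 0, "ty": -0.5, "tz": 0, "wx": 0, "wy": 0, "wz": 0},
  {"hand": 15, "tx": 0, "ty": -0.5, "tz": 0, "wx": 0, "wy": 0, "wz": 0},
  {"hand": 15, "tx": 0, "ty": 0, "tz": 0, "wx": 0, "wy": 0, "wz": 0},
])

```text
clock: 10.95
eef_pos: [552.7, 270.5, 27.8]
tcp_rot: [-3.141, -0.001, -0.258]
contact_force: [-0.7, -1.6, 4.8]
opening: 0.275
grasp_force: 70.6
```

```bash
python3 - <<'E'
from rig import r
s=r.sense();print(s['eef_pos'],s['contact_force'],s['wrist_torque'])
E
```

```text
[552.70563819 270.52055272  27.7962995 ] [-0.74711674 -1.60896291  4.81083332] [-0.23102914  0.12611459  0.02530286]
```

>>> arm_command([
  {"hand": 15, "tx": 0, "ty": -0.5, "tz": 0, "wx": 0, "wy": 0, "wz": 0},
  {"hand": 15, "tx": 0, "ty": -0.5, "tz": 0, "wx": 0, "wy": 0, "wz": 0},
  {"hand": 15, "tx": 0, "ty": 0, "tz": 0, "wx": 0, "wy": 0, "wz": 0},
])

```text
clock: 11.32
eef_pos: [552.9, 271.4, 27.8]
tcp_rot: [-3.141, -0.001, -0.258]
contact_force: [-1.2, -1.8, 5.6]
opening: 0.272
grasp_force: 70.6
```

>>> arm_command([
  {"hand": 15, "tx": 0, "ty": -0.5, "tz": 0, "wx": 0, "wy": 0, "wz": 0},
  {"hand": 15, "tx": 0, "ty": -0.5, "tz": 0, "wx": 0, "wy": 0, "wz": 0},
  {"hand": 15, "tx": 0, "ty": 0, "tz": 0, "wx": 0, "wy": 0, "wz": 0},
])

```text
clock: 11.7
eef_pos: [553.0, 271.7, 27.8]
tcp_rot: [3.141, -0.001, -0.257]
contact_force: [-0.7, -5.7, 7.3]
opening: 0.272
grasp_force: 70.9
```

```bash
python3 - <<'E'
from rig import r
s=r.sense();print(s['eef_pos'],s['contact_force'],s['wrist_torque'])
E
```

```text
[553.031821   271.66157658  27.80566984] [-0.71928946 -5.66700962  7.29780429] [-0.66573148  0.07869099  0.38395502]
```

Contact is at the far end of the long leg (torque +0.38), so I reduce the yaw bias until it lies flush.

>>> arm_command([
  {"hand": 15, "tx": 0, "ty": 0, "tz": 0, "wx": 0, "wy": 0, "wz": -0.005},
  {"hand": 15, "tx": 0, "ty": -0.3, "tz": 0, "wx": 0, "wy": 0, "wz": 0},
  {"hand": 15, "tx": 0, "ty": 0, "tz": 0, "wx": 0, "wy": 0, "wz": 0},
])

```text
clock: 12.08
eef_pos: [553.1, 272.0, 27.8]
tcp_rot: [3.141, -0.001, -0.252]
contact_force: [-0.6, -5.7, 7.5]
opening: 0.274
grasp_force: 70.8
```

```bash
cat > s.py <<'E'
from rig import r
s=r.sense();print(s['eef_pos'],s['tcp_rot'],s['contact_force'],s['wrist_torque'])
E
python3 s.py
```

```text
[553.14558133 271.97461107  27.80972025] [ 3.14107658e+00 -9.24085265e-04 -2.52430416e-01] [-0.57631901 -5.66202944  7.50817793] [-0.68511279  0.12900173  0.29193194]
```

>>> arm_command([
  {"hand": 15, "tx": 0, "ty": 0, "tz": 0, "wx": 0, "wy": 0, "wz": -0.004},
  {"hand": 15, "tx": 0, "ty": -0.3, "tz": 0, "wx": 0, "wy": 0, "wz": 0},
  {"hand": 15, "tx": 0, "ty": 0, "tz": 0, "wx": 0, "wy": 0, "wz": 0},
])

```text
clock: 12.45
eef_pos: [553.2, 272.0, 27.8]
tcp_rot: [3.141, -0.001, -0.249]
contact_force: [-0.9, -7.7, 8.5]
opening: 0.272
grasp_force: 70.9
```

```bash
python3 s.py
```

```text
[553.16820394 272.01314111  27.81695368] [ 3.14083314e+00 -6.99960333e-04 -2.49173472e-01] [-0.90221307 -7.65270699  8.4933707 ] [-0.86986066  0.01006136 -0.08857741]
```

>>> arm_command([
  {"hand": 15, "tx": 2, "ty": 0, "tz": 0, "wx": 0, "wy": 0, "wz": 0},
  {"hand": 15, "tx": 2, "ty": 0, "tz": 0, "wx": 0, "wy": 0, "wz": 0},
  {"hand": 15, "tx": 2, "ty": 0, "tz": 0, "wx": 0, "wy": 0, "wz": 0},
  {"hand": 15, "tx": 2, "ty": 0, "tz": 0, "wx": 0, "wy": 0, "wz": 0},
  {"hand": 15, "tx": 2, "ty": 0, "tz": 0, "wx": 0, "wy": 0, "wz": 0},
  {"hand": 15, "tx": 2, "ty": 0, "tz": 0, "wx": 0, "wy": 0, "wz": 0},
  {"hand": 15, "tx": 2, "ty": 0, "tz": 0, "wx": 0, "wy": 0, "wz": 0},
])

```text
clock: 13.32
eef_pos: [565.8, 268.7, 27.8]
tcp_rot: [3.14, 0.001, -0.249]
contact_force: [-5.2, -5.9, 10.8]
opening: 0.265
grasp_force: 71.2
```

```bash
python3 s.py
```

```text
[565.79510364 268.70544694  27.78522753] [ 3.14038699e+00  9.27203544e-04 -2.49287719e-01] [-5.17617268 -5.88580119 10.77634599] [-0.56234534  0.52185845 -0.0834482 ]
```

>>> arm_command([
  {"hand": 15, "tx": 1.5, "ty": 0, "tz": 0, "wx": 0, "wy": 0, "wz": 0},
  {"hand": 15, "tx": 1.5, "ty": 0, "tz": 0, "wx": 0, "wy": 0, "wz": 0},
  {"hand": 15, "tx": 1.5, "ty": 0, "tz": 0, "wx": 0, "wy": 0, "wz": 0},
  {"hand": 15, "tx": 1.5, "ty": 0, "tz": 0, "wx": 0, "wy": 0, "wz": 0},
  {"hand": 15, "tx": 1.5, "ty": 0, "tz": 0, "wx": 0, "wy": 0, "wz": 0},
  {"hand": 15, "tx": 1.5, "ty": 0, "tz": 0, "wx": 0, "wy": 0, "wz": 0},
])

```text
clock: 14.08
eef_pos: [574.0, 266.6, 27.8]
tcp_rot: [3.14, 0.002, -0.249]
contact_force: [-7.2, -5.3, 12.8]
opening: 0.272
grasp_force: 71.4
```

```bash
python3 s.py
```

```text
[574.01300018 266.60037118  27.82610975] [ 3.14024771e+00  1.76488859e-03 -2.49494788e-01] [-7.2153475  -5.26256174 12.83617979] [-0.43719915  0.8152867  -0.1025111 ]
```

>>> arm_command([
  {"hand": 15, "tx": 1, "ty": 0, "tz": -0.1, "wx": 0, "wy": 0, "wz": 0},
  {"hand": 15, "tx": 1, "ty": 0, "tz": -0.1, "wx": 0, "wy": 0, "wz": 0},
  {"hand": 15, "tx": 1, "ty": 0, "tz": 0, "wx": 0, "wy": 0, "wz": 0},
  {"hand": 15, "tx": 1, "ty": 0, "tz": 0, "wx": 0, "wy": 0, "wz": 0},
  {"hand": 15, "tx": 1, "ty": 0, "tz": 0, "wx": 0, "wy": 0, "wz": 0},
  {"hand": 15, "tx": 1, "ty": 0, "tz": 0, "wx": 0, "wy": 0, "wz": 0},
  {"hand": 15, "tx": 1, "ty": 0, "tz": 0, "wx": 0, "wy": 0, "wz": 0},
  {"hand": 15, "tx": 1, "ty": 0, "tz": 0, "wx": 0, "wy": 0, "wz": 0},
])

```text
clock: 15.08
eef_pos: [581.7, 264.6, 27.8]
tcp_rot: [3.14, 0.002, -0.249]
contact_force: [-6.9, -4.1, 10.7]
opening: 0.276
grasp_force: 71.4
```

```bash
python3 s.py
```

```text
[581.68885552 264.59325702  27.81531944] [ 3.14013374e+00  1.89127711e-03 -2.49487448e-01] [-6.89484132 -4.12330581 10.67102102] [-0.4274841   0.72386227 -0.14134759]
```

>>> arm_command([
  {"hand": 15, "tx": 0.5, "ty": 0, "tz": 0, "wx": 0, "wy": 0, "wz": 0},
  {"hand": 15, "tx": 0.5, "ty": 0, "tz": 0, "wx": 0, "wy": 0, "wz": 0},
  {"hand": 15, "tx": 0.5, "ty": 0, "tz": 0, "wx": 0, "wy": 0, "wz": 0},
  {"hand": 15, "tx": 0.5, "ty": 0, "tz": 0, "wx": 0, "wy": 0, "wz": 0},
  {"hand": 15, "tx": 0, "ty": 0, "tz": 0, "wx": 0, "wy": 0, "wz": 0},
])

```text
clock: 15.7
eef_pos: [583.7, 264.1, 27.8]
tcp_rot: [3.14, 0.002, -0.249]
contact_force: [-6.6, -4.0, 10.3]
opening: 0.271
grasp_force: 71.4
```

```bash
python3 s.py
```

```text
[583.69516939 264.10582647  27.81897601] [ 3.14018472e+00  1.74924658e-03 -2.49454233e-01] [-6.64215077 -4.03558277 10.28019657] [-0.40767786  0.71558702 -0.10460025]
```

>>> arm_command([
  {"hand": 15, "tx": 0.5, "ty": -0.1, "tz": 0, "wx": 0, "wy": 0, "wz": 0},
  {"hand": 15, "tx": 0.5, "ty": 0, "tz": 0, "wx": 0, "wy": 0, "wz": 0},
  {"hand": 15, "tx": 0.5, "ty": 0, "tz": 0, "wx": 0, "wy": 0, "wz": 0},
  {"hand": 15, "tx": 0, "ty": 0, "tz": 0, "wx": 0, "wy": 0, "wz": 0},
])

```text
clock: 16.2
eef_pos: [585.1, 263.7, 27.8]
tcp_rot: [3.14, 0.002, -0.249]
contact_force: [-6.6, -4.2, 10.7]
opening: 0.27
grasp_force: 71.3
```

```bash
python3 s.py
```

```text
[585.0825571  263.72199149  27.80362884] [ 3.13998880e+00  1.88797345e-03 -2.49498753e-01] [-6.63120012 -4.23306193 10.74627254] [-0.4799128   0.72932102 -0.1116857 ]
```

>>> arm_command([
  {"hand": 15, "tx": 0.5, "ty": -0.1, "tz": 0, "wx": 0, "wy": 0, "wz": 0},
  {"hand": 15, "tx": 0.5, "ty": 0, "tz": 0, "wx": 0, "wy": 0, "wz": 0},
  {"hand": 15, "tx": 0, "ty": 0, "tz": 0, "wx": 0, "wy": 0, "wz": 0},
])

```text
clock: 16.58
eef_pos: [586.0, 263.5, 27.8]
tcp_rot: [3.14, 0.002, -0.249]
contact_force: [-6.8, -5.5, 10.9]
opening: 0.271
grasp_force: 71.3
```

```bash
python3 s.py
```

```text
[585.98888715 263.51847151  27.81719189] [ 3.13982966e+00  2.03193533e-03 -2.49445084e-01] [-6.77816177 -5.4684791  10.9139908 ] [-0.56895334  0.81968284 -0.01547532]
```

>>> arm_command([
  {"hand": 15, "tx": 0.4, "ty": 0, "tz": 0, "wx": 0, "wy": 0, "wz": 0},
  {"hand": 15, "tx": 0.4, "ty": 0, "tz": 0, "wx": 0, "wy": 0, "wz": 0},
  {"hand": 15, "tx": 0, "ty": 0, "tz": 0, "wx": 0, "wy": 0, "wz": 0},
])

```text
clock: 16.95
eef_pos: [586.3, 263.4, 27.8]
tcp_rot: [3.14, 0.003, -0.25]
contact_force: [-8.8, -3.5, 12.6]
opening: 0.273
grasp_force: 71.5
```

```bash
python3 s.py
```

```text
[586.28009596 263.42699337  27.83367139] [ 3.13964950e+00  2.85774190e-03 -2.49501714e-01] [-8.83087817 -3.46952306 12.55767669] [-0.30709742  1.0552442  -0.13996876]
```

>>> arm_command([
  {"hand": 15, "tx": 0.4, "ty": 0, "tz": 0, "wx": 0, "wy": 0, "wz": 0},
  {"hand": 15, "tx": 0.4, "ty": 0, "tz": 0, "wx": 0, "wy": 0, "wz": 0},
  {"hand": 15, "tx": 0, "ty": 0, "tz": 0, "wx": 0, "wy": 0, "wz": 0},
])

```text
clock: 17.32
eef_pos: [586.3, 263.4, 27.8]
tcp_rot: [3.139, 0.004, -0.25]
contact_force: [-13.2, -3.0, 14.1]
opening: 0.267
grasp_force: 71.9
```

```bash
python3 s.py
```

```text
[586.33862076 263.38696825  27.83375305] [ 3.13932492  0.00411579 -0.2495991 ] [-13.18268936  -2.98551692  14.11747351] [-0.1376112   1.50345307 -0.09773241]
```

>>> arm_command([
  {"hand": 15, "tx": -0.3, "ty": -0.3, "tz": -0.1, "wx": 0, "wy": 0, "wz": 0},
  {"hand": 15, "tx": 0, "ty": -0.3, "tz": -0.1, "wx": 0, "wy": 0, "wz": 0},
  {"hand": 15, "tx": 0, "ty": 0, "tz": 0, "wx": 0, "wy": 0, "wz": 0},
])

```text
clock: 17.7
eef_pos: [586.3, 263.4, 27.8]
tcp_rot: [3.139, 0.004, -0.249]
contact_force: [-11.6, -6.4, 13.6]
opening: 0.276
grasp_force: 71.6
```

```bash
python3 s.py; python3 - <<'E'
from h import *
d=grab('top','top2.png'); a=d['image'][:,:,::-1]; grab('top','top2b.png')
e=grab('scene','sc2.png'); b=e['image'][:,:,::-1]
cv2.imwrite('pics/c2.png',np.hstack([cv2.resize(a[180:300,200:300],None,fx=4,fy=4,interpolation=cv2.INTER_CUBIC),cv2.resize(b[160:260,350:450],None,fx=4.0,fy=4.8,interpolation=cv2.INTER_CUBIC)]))
E
```

```text
[586.30958011 263.43259245  27.84884318] [ 3.13854758  0.0038254  -0.24937109] [-11.57205483  -6.39088744  13.60812975] [-0.61279992  1.21163699 -0.13475421]
```

View pics/c2.png

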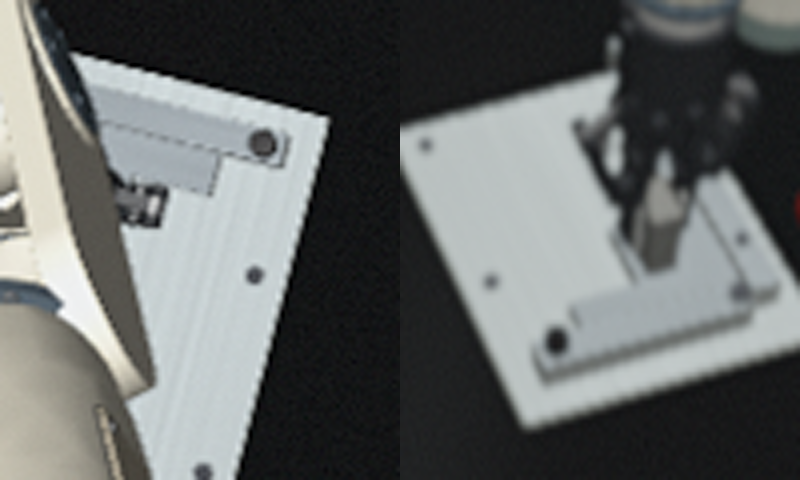

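The rail looks square, with its seam against the short leg closed and about 9 N on each rail. I'll do a quick numeric angle check for overswing.

```bash
python3 - <<'E'
from h import *
d=load('top2'); g=cv2.cvtColor(np.mean([load('top2')['image'],load('top2b')['image']],0).astype(np.uint8),cv2.COLOR_RGB2GRAY).astype(float)
def line(u0,u1,v0,slope,z,half,sign):
    us=np.arange(u0,u1);P=[]
    for u in us:
        vc=v0+slope*(u-u0); vs=np.arange(int(vc-half),int(vc+half)+1)
        dg=np.clip(sign*np.gradient(g[vs,u]),0,None); k=dg.argmax(); w=dg*(abs(np.arange(len(vs))-k)<=1)
        P.append([u,(w*vs).sum()/w.sum()])
    P=np.array(P);
    for _ in range(3):
        p=np.polyfit(P[:,0],P[:,1],1);e=abs(P[:,1]-np.polyval(p,P[:,0]));P=P[e<max(.3,2*np.median(e))]
    W=ray(d,P,z);q=np.polyfit(-W[:,1],W[:,0],1)
    print('yaw',-np.arctan(-q[0]).round(4),'n',len(P),'med err px',np.median(e).round(2),'x at y=250',np.polyval(q,-250).round(1))
o=lambda x,y:(200+x/4,180+y/4)
line(222,280,o(88,54)[1],.26,8,3,1)     # deck far edge
line(228,262,o(112,92)[1],.25,26,2.5,-1)  # rail outer top edge (bright->dark)
line(228,254,o(112,126)[1],.25,26,2.5,-1) # seam
line(258,269,o(232,156)[1],.25,26,3,1) # rail inner free end
E
```

```text
yaw -0.2519 n 58 med err px 0.08 x at y=250 676.5
yaw -0.2576 n 24 med err px 0.11 x at y=250 657.8
yaw -0.283 n 20 med err px 0.22 x at y=250 638.6
yaw 0.1148 n 4 med err px 0.08 x at y=250 603.7
```

```bash
python3 s.py; python3 -c "from rig import r; print(r.sign_off())"
```

```text
[586.30399046 263.477113    27.87232192] [ 3.13859398  0.00381033 -0.24935591] [-10.29913703  -5.93587732  13.35213686] [-0.61126751  1.21210484 -0.07209072]
the job is handed in; nothing more can be done
None
```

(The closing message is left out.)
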